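# Sort the welded sensor cans and clear the weld jig

## Robot

A 6-joint arm with a two-finger parallel gripper is mounted at the origin on the work surface. World frame = base frame: x ahead of the robot, y to its left, z up, the work surface at z = 0. Lengths are in m, angles in rad, forces in N, time in s.
With the tool pointing down it reaches from about 0.35 to 0.975 m from the base axis. Payload 7.1 kg.
Tool frame: the origin (TCP) lies midway between the tips of the shut fingers; the grasp point (between the pads) lies 19 mm behind it; z points along the fingers, y is the line along which they close (so a half turn about z gives the same grasp; the last joint's range is limited). The gripper opens to 88 mm and grips with 3 to 60 N. Pads are 20 mm wide; open, the fingers measure 115 mm over their backs; the gripper's body (75 mm by 178 mm) begins 61 mm behind the grasp point.
Start: joints at [-1.143, 0.423, 1.63, -0, 1.089, -0.019], TCP at [0.27, -0.564, 0.223] pointing down, gripper open.
Joint ranges: [-3, 3], [-0.9, 2.11], [0.09, 2.58], [-1.31, 4.45], [0.11, 2.69], [-2.54, 2.54]. Speed limits (rad/s): [2.39, 2.39, 3.01, 3.14, 3.14, 3.14].

## Interface

Orientations are given as a unit quaternion [w, x, y, z].
In Python, from station import move_pose, movel, movej, command_gripper, wait, inverse_kinematics, read_camera, camera_info, MotionError, job_done, get_time, get_joint_pos, get_qvel, get_effort, get_tcp_pos, get_ee_rot, get_ft_force, get_ft_torque, get_grip_width, get_finger_force gives the robot as it stands. Calls block until the motion is done:
- move_pose(position, orientation): joint-space move of the TCP to a pose.
- movel(position, frame=None, v=0.15, until_force=None): straight line of the TCP; frame=None keeps the orientation; v is the mean speed in m/s. With until_force (N) it stops when the force on the tool has changed by that much, and returns True; else False.
- movej(angles): joint-space move.
- command_gripper(opening): opening from 0.0 (shut) to 1.0 (fully open); the grip force is fixed at half the most; returns when the fingers have stopped.
- wait(seconds).
- inverse_kinematics(position, orientation): joint angles nearest the present ones, or None.
- read_camera(name): name is "scene" or "top" or "wrist"; returns the picture (400x640x3 uint8, red, green, blue); there is no depth.
- camera_info(name): a dict with "intrinsics" (3x3 intrinsics, pixels), "T" (4x4, takes a point from camera to world coordinates); the wrist camera has in their place "tool_from_camera" (4x4, takes a point from camera to tool coordinates, whose origin is the TCP and whose axes are the flange's). Camera axes: x right, y up, looking along -z (the intrinsics and any distortion apply to the point x, -y, -z); pixel columns grow to the right and rows downward; lengths in m; the calibration is good to about 2 mm. A picture is of the moment at which its call begins: read the wrist's pose just before it. camera_info takes no time and is no camera call.
A pose or a line that the arm cannot do raises MotionError and nothing moves.
- job_done(): hands the job in; it is judged then, once.
Readings, each from a call of its own:
- get_time(): time.
- get_joint_pos(): joint angles.
- get_qvel(): joint speeds.
- get_effort(): joint torques, N m.
- get_tcp_pos(): TCP position.
- get_ee_rot(): TCP orientation.
- get_ft_force(): force on the tool from outside, world axes, zero at the start.
- get_ft_torque(): the same for the moment, N m.
- get_grip_width(): opening from 0.0 (shut) to 1.0 (fully open).
- get_finger_force(): force on a finger pad.
Only numpy, scipy, OpenCV 4.12 (cv2) and the standard library are available. Lean on these libraries where they do the work, as an engineer would, in place of code of your own. Each camera call takes 0.05 s, during which the arm holds its last target. There are 200 camera calls.

## Task

Put each of the three round sensor cans upright on the circle in the middle of the tray that matches its cap colour, setting it down gently rather than dropping it. One of them is still held in the weld jig: swing the clamp arm up by its orange handle until it stays open by itself, take the can out, and leave the arm open. Leave the square cases where they stand.

Things in the scene. Friction and masses are not known exactly. Their poses are not given: they have to be found in the camera images.
- can_blue: loose round steel sensor can with a blue cap: upright cylinder, 40 mm diameter, 45 mm tall (top 13 mm is the cap), about 0.14 kg. Origin at the centre of its underside, z up. One of the three round cans (any colour) starts in the jig under the clamp arm, inside a fixed ring (inner diameter 45, outer 64, 6 mm tall, no floor: the can stands on the table); the others stand on the table
- can_yellow: loose round steel sensor can with a yellow cap: upright cylinder, 40 mm diameter, 45 mm tall (top 13 mm is the cap), about 0.14 kg. Origin at the centre of its underside, z up. One of the three round cans (any colour) starts in the jig under the clamp arm, inside a fixed ring (inner diameter 45, outer 64, 6 mm tall, no floor: the can stands on the table); the others stand on the table
- can_red: loose round steel sensor can with a red cap: upright cylinder, 40 mm diameter, 45 mm tall (top 13 mm is the cap), about 0.14 kg. Origin at the centre of its underside, z up. One of the three round cans (any colour) starts in the jig under the clamp arm, inside a fixed ring (inner diameter 45, outer 64, 6 mm tall, no floor: the can stands on the table); the others stand on the table
- tray_blue: fixed square blue plastic tray, 84 mm square, floor 4 mm thick, rim 4 mm thick and 10 mm tall, a thin white circle of 46 mm diameter marked in the middle of its floor. Origin at its centre, on the table; z up, x and y along its sides. The blue round can belongs on its circle
- tray_yellow: fixed square yellow plastic tray, 84 mm square, floor 4 mm thick, rim 4 mm thick and 10 mm tall, a thin white circle of 46 mm diameter marked in the middle of its floor. Origin at its centre, on the table; z up, x and y along its sides. The yellow round can belongs on its circle
- tray_red: fixed square red plastic tray, 84 mm square, floor 4 mm thick, rim 4 mm thick and 10 mm tall, a thin white circle of 46 mm diameter marked in the middle of its floor. Origin at its centre, on the table; z up, x and y along its sides. The red round can belongs on its circle
- square_blue: loose square steel case with a blue cap, 36 x 36 mm, 45 mm tall, standing on the table among the round cans: not finished, to be left where it is. Origin at the centre of its underside, axes along its sides
- square_red: loose square steel case with a red cap, 36 x 36 mm, 45 mm tall, standing on the table among the round cans: not finished, to be left where it is. Origin at the centre of its underside, axes along its sides
- clamp (a joint): hinge of the jig's hold-down arm, rad: about 0 = arm level, its pad pressing on the can; grows as it swings up and away; stop at 1.75 (just past upright). A 40 mm brass weight on it by the hinge (top 100 mm up) presses it shut below 1.2, holds it open beyond; lift 2 N. The hinge is 80 mm from the can's axis, in posts 62 mm tall, 38 mm wide; arm open, only the 6 mm ring is beside the can
- clamp_grip (a point): grip point on the arm's orange handle, a level bar 12 mm thick along this frame's y (parallel to the hinge), free from 33 mm before to 17 mm beyond this point. Frame turns with the arm. Arm shut: z up, 55 mm above the table, +x points along the arm to the hinge axis, 115 mm away; the held can's axis is 35 mm along +x and 40 mm along -y. Grip that can across this y direction
Mind the look-alikes: they are no part of the job. What is shaped like the can_blue but green is not meant.

How it is judged:
By the outcome, as a careful person would: the job done as asked, in the order asked, and still so for the second after the job is handed in, with the robot touching nothing.
It also fails if it takes over 93 s, if anything falls off the work surface, if the arm or the gripper's body presses on something with over 40 N, if the wrist force passes 120 N, or if a joint passes its speed limit or range.

## Working session

There is one attempt and no reset: what is moved stays moved. The work goes in short steps, each a Python script; the robot and the scene stay as the last script left them, time stands still between calls to the robot, and variables do not carry over. Pictures are saved under pics/ and viewed, at most 14 in all, crops included, and the job is handed in when it is done.

```bash
mkdir -p pics; ls
python3 - <<'E'
from station import *
import cv2
for n in ("top","scene"):
    im=read_camera(n); cv2.imwrite(f"pics/{n}0.png",im[:,:,::-1])
for n in ("top","scene","wrist"):print(camera_info(n))
E
```

```text
pics
{'intrinsics': array([[417.28034048,   0.        , 314.44287839],
       [  0.        , 417.28034048, 202.03832066],
       [  0.        ,   0.        ,   1.        ]]), 'T': array([[ 0.01327425,  0.98725385, -0.15859894,  0.35655106],
       [-0.99976173,  0.01035548, -0.01921576,  0.01594449],
       [-0.01732846,  0.15881623,  0.98715608,  1.01602999],
       [ 0.        ,  0.        ,  0.        ,  1.        ]])}
{'intrinsics': array([[415.74270805,   0.        , 323.34603313],
       [  0.        , 415.74270805, 193.08888857],
       [  0.        ,   0.        ,   1.        ]]), 'T': array([[-0.78495242, -0.53416369,  0.31387713,  0.76460959],
       [ 0.61945077, -0.66730936,  0.41349603,  0.37867982],
       [-0.01142142,  0.51900614,  0.8546942 ,  0.78102715],
       [ 0.        ,  0.        ,  0.        ,  1.        ]])}
{'intrinsics': array([[325.99433399,   0.        , 314.98488012],
       [  0.        , 325.99433399, 196.51839349],
       [  0.        ,   0.        ,   1.        ]]), 'tool_from_camera': array([[-8.15859002e-04,  9.67855615e-01,  2.51505153e-01,
         6.93540043e-02],
       [ 9.99998758e-01,  4.50414543e-04,  1.51059229e-03,
        -9.39207025e-05],
       [ 1.34875365e-03,  2.51506073e-01, -9.67854780e-01,
        -1.61451329e-01],
       [ 0.00000000e+00,  0.00000000e+00,  0.00000000e+00,
         1.00000000e+00]])}
```

View pics/top0.png

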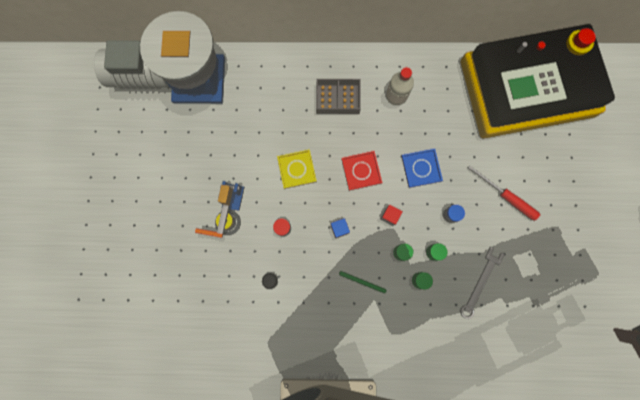

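View pics/scene0.png

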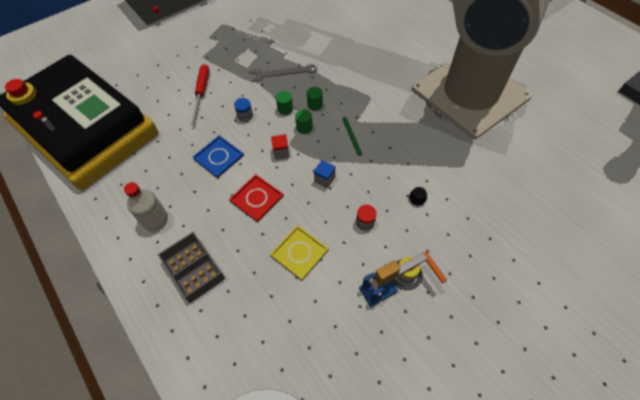

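The top view shows trays: yellow (297,169), red (361,170), blue (422,168). Round cans: red (282,227), blue (456,213), and yellow in the jig (228,222). The handle is at (209,233). Look-alikes: squares, blue (340,228) and red (392,214), plus three green cans (403,252), (438,252) and (423,281). The round caps fit the description. I'll confirm with an enlarged crop and triangulate.

```bash
cat > h.py <<'E'
from station import *
import numpy as np, cv2
from scipy.spatial.transform import Rotation as R
def cam(n):
    c=camera_info(n)
    if n!="wrist": return c["intrinsics"],c["T"]
    q=get_ee_rot(); T=np.eye(4); T[:3,:3]=R.from_quat([q[1],q[2],q[3],q[0]]).as_matrix(); T[:3,3]=get_tcp_pos()
    return c["intrinsics"],T@c["tool_from_camera"]
def ray(KT,px):
    K,T=KT; d=np.array([(px[0]-K[0,2])/K[0,0],-(px[1]-K[1,2])/K[1,1],-1])
    d=T[:3,:3]@d; return T[:3,3],d/np.linalg.norm(d)
def atz(KT,px,z):
    o,d=ray(KT,px); return o+d*(z-o[2])/d[2]
def tri(obs):
    A=np.zeros((3,3));b=np.zeros(3)
    for KT,px in obs:
        o,d=ray(KT,px);P=np.eye(3)-np.outer(d,d);A+=P;b+=P@o
    p=np.linalg.solve(A,b)
    return p,[float(np.linalg.norm((np.eye(3)-np.outer(d,d))@(p-o))) for o,d in (ray(*x) for x in obs)]
def proj(KT,p):
    K,T=KT; c=T[:3,:3].T@(np.asarray(p)-T[:3,3]); return K[0,0]*c[0]/-c[2]+K[0,2], K[1,1]*-c[1]/-c[2]+K[1,2]
def down(yaw): # tool z down, tool y (closing) at world angle yaw
    y=np.array([np.cos(yaw),np.sin(yaw),0]);z=np.array([0,0,-1.]);x=np.cross(y,z)
    q=R.from_matrix(np.c_[x,y,z]).as_quat(); return [q[3],q[0],q[1],q[2]]
E
python3 - <<'E'
from h import *
t,s=cv2.imread("pics/top0.png"),cv2.imread("pics/scene0.png")
a=cv2.resize(t[160:260,190:310],None,fx=4,fy=4,interpolation=cv2.INTER_CUBIC)
b=cv2.resize(s[190:310,340:460],None,fx=3.33,fy=3.33,interpolation=cv2.INTER_CUBIC)[:400]
c=cv2.resize(t[190:300,380:480],None,fx=3,fy=3)[:200]
cv2.imwrite("pics/crop1.png",np.hstack([a[:400,:400],b[:,:400]]))
T,S=cam("top"),cam("scene")
for n,p,q in (("ytray",(297,169),(300,252)),("rtray",(361,170),(256,198)),("btray",(422,168),(218,156)),("red",(282,226),(367,211)),("blue",(457,212),(243,104))):
    print(n,tri([(T,p),(S,q)]),atz(T,p,.045 if 'tray' not in n else .004))
print(atz(T,(228,222),.045),atz(T,(209,233),.055))
E
```

```text
ytray (array([0.6020332, 0.0808864, 0.0016297]), [0.0007736146951784818, 0.0007736146951785601]) [0.60202011 0.08019498 0.004     ]
rtray (array([ 0.60117937, -0.07906777,  0.00360552]), [0.00021847381279966168, 0.000218473812799659]) [ 0.60091478 -0.07888294  0.004     ]
btray (array([ 0.60756865, -0.22999477,  0.00289078]), [9.716922649218426e-05, 9.716922649205335e-05]) [ 0.60737214 -0.22979196  0.004     ]
red (array([0.45383495, 0.11073401, 0.04774354]), [0.0013527905343599864, 0.0013527905343599723]) [0.45500335 0.10998108 0.045     ]
blue (array([ 0.49076475, -0.29701804,  0.04294606]), [0.0026577855783848797, 0.0026577855783849877]) [ 0.49249901 -0.29827854  0.045     ]
[0.46296586 0.23718599 0.045     ] [0.4357784  0.27788311 0.055     ]
```

View pics/crop1.png

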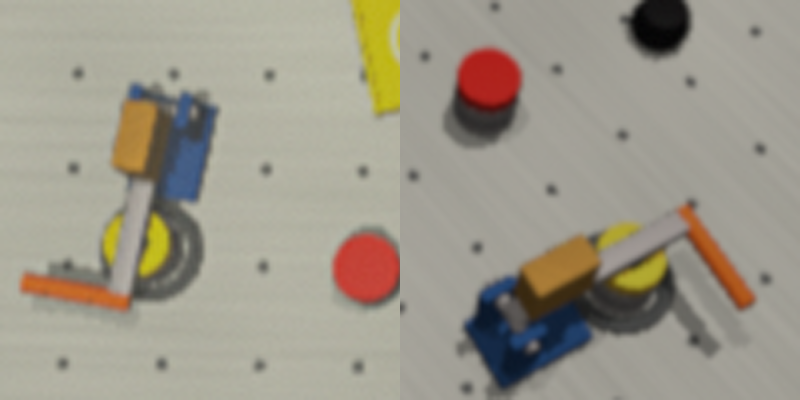

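The crop confirms the red can is round and the jig holds the yellow-capped can, with the handle extending to +y. The measured heights (46±3 mm tops, 2–4 mm tray floors) are plausible. Next I'll triangulate the handle and plan the wrist orientation.

Run:
```python
from h import *
T,S=cam("top"),cam("scene")
e=[tri([(T,(195.8,231)),(S,(443.3,279.5))]),tri([(T,(222,234.8)),(S,(426.3,254.2))])]
print(e, np.linalg.norm(e[0][0]-e[1][0]))
q=get_ee_rot(); print(get_time(), R.from_quat([q[1],q[2],q[3],q[0]]).as_matrix().round(2).tolist())
for yaw in (-1.7,-1.57,1.57,1.4): print(yaw,inverse_kinematics([.46,.237,.25],down(yaw)))
h=(e[0][0]+e[1][0])/2
move_pose([.40,.25,.26],down(-1.72))
KT=cam("wrist"); im=read_camera("wrist"); cv2.imwrite("pics/w1.png",im[:,:,::-1]); np.savez("w1",K=KT[0],T=KT[1])
print(get_time(), proj(KT,[.463,.237,.045]))
```

```text
[(array([0.44090866, 0.30760837, 0.05507045]), [0.0014860993159847029, 0.0014860993159846974]), (array([0.43072773, 0.25026934, 0.05186741]), [0.0025117616564296497, 0.0025117616564296324])] 0.05832387355524191
0.1 [[0.9, 0.43, -0.0], [0.43, -0.9, 0.0], [0.0, -0.0, -1.0]]
-1.7 [ 4.52748482e-01  2.31524920e-01  1.84016015e+00 -4.44089210e-16
  1.06990758e+00  2.15274848e+00]
-1.57 [ 4.52748482e-01  2.31524920e-01  1.84016015e+00 -4.44089210e-16
  1.06990758e+00  2.02274848e+00]
1.57 [ 4.52748482e-01  2.31524920e-01  1.84016015e+00 -4.44089210e-16
  1.06990758e+00 -1.11725152e+00]
1.4 [ 4.52748482e-01  2.31524920e-01  1.84016015e+00 -4.44089210e-16
  1.06990758e+00 -9.47251518e-01]
3.05 (np.float64(318.7197109496505), np.float64(116.39430239618649))
```

View pics/w1.png

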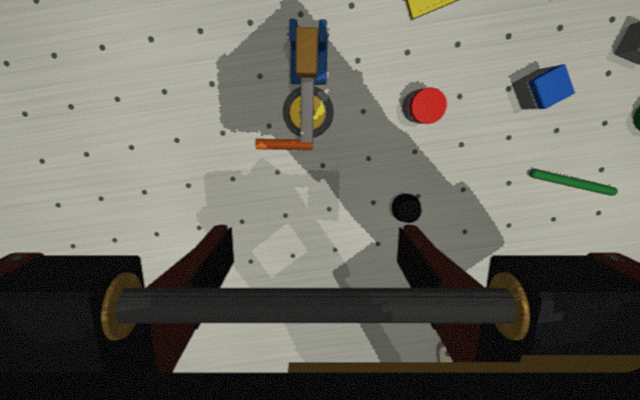

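The wrist view shows the jig: handle from (256,143) to (313,147), ring and yellow can at about (308,111). The red round can is at (428,105).

Run:
```python
from h import *
d=np.load("w1.npz");W=(d["K"],d["T"]);T,S=cam("top"),cam("scene")
a=atz(W,(256,143.5),.055);b=atz(W,(312.5,147),.055);c=atz(W,(308,111.5),.006);u=a-b
print(a,b,c,np.linalg.norm(u),np.arctan2(u[1],u[0])-np.pi/2)
print("tri wrist+top",tri([(W,(256,143.5)),(T,(195.8,231)),(S,(443.3,279.5))]),tri([(W,(312.5,147)),(T,(222,234.8)),(S,(426.3,254.2))]))
print("hinge w",atz(W,(308,50),.06), "red",tri([(W,(429,105)),(T,(282,226)),(S,(367,211))]))
for im in ("w1",):
  i=cv2.imread("pics/w1.png")[0:180,220:340]; cv2.imwrite("pics/w1c.png",cv2.resize(i,None,fx=3.3,fy=3.3,interpolation=cv2.INTER_CUBIC))
# IK feasibility of tilted push path
psi=-.19
for g0 in ([.437,.29],):
  for tilt in (45,55):
    X=np.array([np.cos(psi),np.sin(psi),0]);Z=np.array([0,0,1]);t=np.radians(tilt)
    dz=np.cos(t)*X-np.sin(t)*Z; n=np.sin(t)*X+np.cos(t)*Z; y=np.cross(dz,n)
    q=R.from_matrix(np.c_[n,y,dz]).as_quat();q=[q[3],*q[:3]]
    for th in (-.1,0,.5,1,1.45):
        bar=np.array([*g0,.055])+115e-3*((1-np.cos(th))*X+np.sin(th)*Z)
        s=inverse_kinematics(bar-.019*n+.02*dz,q); print(tilt,th,None if s is None else np.round(s,2))
```

```text
[0.44461883 0.31051253 0.055     ] [0.43134461 0.24883541 0.055     ] [0.4701821  0.24891169 0.006     ] 0.06308939217400561 -0.21198751349125278
tri wrist+top (array([0.44247427, 0.30837677, 0.05691886]), [0.0028706353173266865, 0.0025764519732285373, 0.0017382810067114254]) (array([0.43083435, 0.24980368, 0.05198452]), [0.0009158733911057627, 0.002104667654596452, 0.0029360491163062303])
hinge w [0.53029352 0.23824861 0.06      ] red (array([0.45479647, 0.11185122, 0.04617311]), [0.003133392119472203, 0.001977391882699779, 0.0023451936060396163])
45 -0.1 None
45 0 None
45 0.5 None
45 1 None
45 1.45 None
55 -0.1 None
55 0 None
55 0.5 None
55 1 None
55 1.45 None
```

View pics/w1c.png

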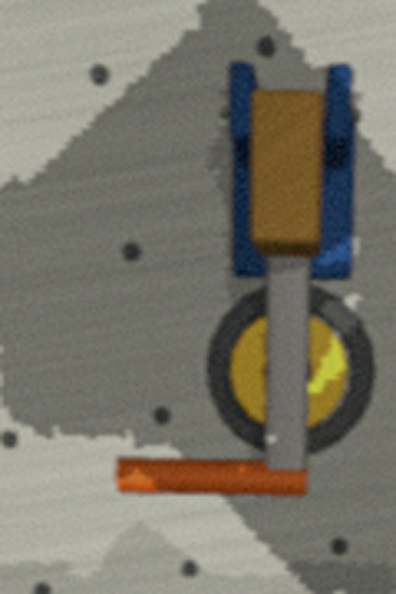

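The arm occludes half of the yellow cap, and the bar lies in the crop at (118–305, 475). A strong forward tilt is unreachable. Instead I'll grip the bar and rotate the tool with the arm, from slightly forward tilt to backward tilt, so I check the IK for that.

```bash
cat >> h.py <<'E'
PSI=-.18; X=np.array([np.cos(PSI),np.sin(PSI),0]);Y=np.array([-np.sin(PSI),np.cos(PSI),0]);Z=np.array([0,0,1.])
G0=np.array([.439,.2915,.055])
def tiltpose(th,a,s,back=0,g0=None):
    "arm angle th, tool tilt relative to arm a (forward +), tool x = s*Y"
    g0=G0 if g0 is None else g0
    bar=g0+.115*((1-np.cos(th))*X+np.sin(th)*Z); t=a-th
    d=np.sin(t)*X-np.cos(t)*Z; x=s*Y; y=np.cross(d,x)
    q=R.from_matrix(np.c_[x,y,d]).as_quat()
    return bar+(.019-back)*d,[q[3],*q[:3]]
E
python3 - <<'E'
from h import *
for s in (1,-1):
  for a in (0,.1,.2,.3,.4,.5):
    r=[inverse_kinematics(*tiltpose(th,a,s)) for th in (0,.4,.8,1.2,1.35)]
    print(s,a,[None if k is None else np.round(k,2).tolist() for k in r] if all(k is not None for k in r) or a==.2 else [k is not None for k in r])
  for t in (0,.2,.4,.6): 
    print(t, inverse_kinematics(*tiltpose(0,t,s,.1)) is not None)
E
```

```text
1 0 [[0.56, 0.58, 1.94, -0.0, 0.62, 0.74], [0.43, 0.63, 1.72, 0.25, 1.13, 0.46], [0.33, 0.79, 1.48, 0.36, 1.61, 0.39], [0.27, 0.99, 1.23, 0.47, 2.04, 0.4], [0.26, 1.07, 1.14, 0.53, 2.19, 0.43]]
1 0.1 [[0.6, 0.56, 1.99, -0.14, 0.53, 0.9], [0.46, 0.6, 1.77, 0.21, 1.03, 0.51], [0.35, 0.74, 1.52, 0.33, 1.51, 0.4], [0.28, 0.94, 1.26, 0.44, 1.96, 0.4], [0.26, 1.03, 1.17, 0.49, 2.11, 0.42]]
1 0.2 [[0.64, 0.55, 2.03, -0.34, 0.45, 1.13], [0.49, 0.56, 1.82, 0.15, 0.92, 0.56], [0.37, 0.69, 1.57, 0.3, 1.42, 0.42], [0.29, 0.89, 1.3, 0.41, 1.87, 0.39], [0.27, 0.98, 1.2, 0.46, 2.03, 0.41]]
1 0.3 [[0.69, 0.55, 2.07, -0.63, 0.39, 1.44], [0.52, 0.53, 1.87, 0.09, 0.82, 0.63], [0.39, 0.65, 1.62, 0.27, 1.32, 0.44], [0.3, 0.85, 1.34, 0.38, 1.78, 0.39], [0.27, 0.93, 1.24, 0.42, 1.94, 0.4]]
1 0.4 [[0.73, 0.56, 2.11, -0.97, 0.38, 1.81], [0.55, 0.5, 1.92, -0.0, 0.72, 0.73], [0.41, 0.6, 1.66, 0.23, 1.22, 0.47], [0.31, 0.8, 1.38, 0.35, 1.69, 0.4], [0.28, 0.88, 1.28, 0.39, 1.86, 0.4]]
1 0.5 [[0.78, 0.58, 2.14, -1.29, 0.42, 2.17], [0.59, 0.48, 1.96, -0.12, 0.63, 0.86], [0.43, 0.56, 1.71, 0.19, 1.12, 0.51], [0.32, 0.75, 1.43, 0.32, 1.6, 0.41], [0.29, 0.83, 1.32, 0.36, 1.77, 0.4]]
0 True
0.2 True
0.4 True
0.6 True
-1 0 [True, False, False, False, False]
-1 0.1 [True, False, False, False, False]
-1 0.2 [[0.64, 0.55, 2.03, -0.34, 0.45, -2.01], None, None, None, None]
-1 0.3 [True, True, False, False, False]
-1 0.4 [True, True, False, False, False]
-1 0.5 [True, True, False, False, False]
0 True
0.2 True
0.4 True
0.6 True
```

Run:
```python
from h import *
a=.3
command_gripper(.5)
move_pose(*tiltpose(0,a,1,.09))
p,q=tiltpose(0,a,1); print(movel(list(p),v=.08,until_force=6), get_tcp_pos(), p, get_time())
command_gripper(0.0)
print("width mm",get_grip_width()*88,get_finger_force(),get_ft_force(),get_tcp_pos(),get_time())
cv2.imwrite("pics/s1.png",read_camera("scene")[190:340,320:520,::-1].repeat(3,0).repeat(3,1))
```

```text
False [0.44465471 0.29070758 0.03726939] [0.44452417 0.29049477 0.03684861] 6.075
width mm 11.141060971360426 29.94789719581604 [ 7.98154217 -4.55211637  0.84207111] [0.44612202 0.29043381 0.03755281] 6.6917
```

View pics/s1.png

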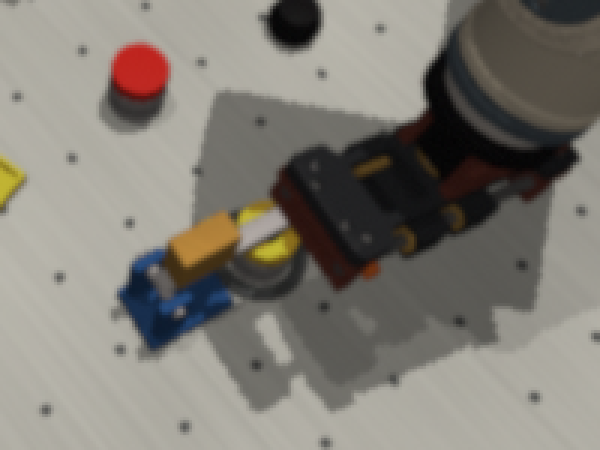

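The handle is gripped (about 11 mm between pads, gripper visible over the handle). Now I swing the clamp up.

Run:
```python
from h import *
a=.3; g=G0+.002*X; m=0
for th in np.linspace(.1,1.4,14):
    p,q=tiltpose(th,a,1,0,g); movel(list(p),q,v=.06); f=np.linalg.norm(get_ft_force()); m=max(m,f)
    if f>40: print("high",th,f);break
print(m,get_ft_force(),get_grip_width()*88,get_tcp_pos(),p,get_time())
cv2.imwrite("pics/s2.png",read_camera("scene")[130:330,280:530,::-1].repeat(3,0).repeat(3,1))
```

```text
10.188309645749424 [-0.06042697  6.06467378  8.18643597] 11.32259667276759 [0.51805155 0.2783425  0.15999032] [0.51821992 0.27708439 0.15970839] 11.525
```

View pics/s2.png

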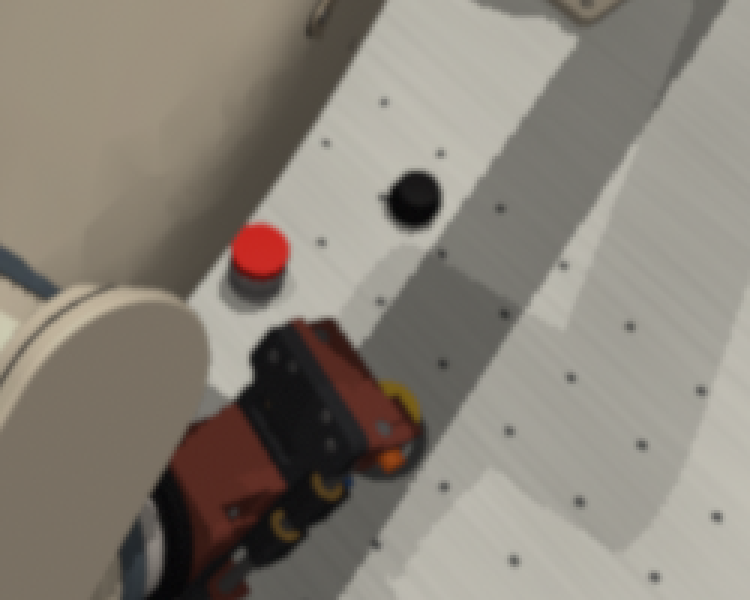

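The clamp is swung to about 1.4 rad with low forces. Releasing and backing out, then looking at the jig and the cans with the wrist camera from above.

Run:
```python
from h import *
a=.3; g=G0+.002*X
command_gripper(.7); wait(.3)
p,q=tiltpose(1.4,a,1,.10,g); movel(list(p),v=.12); print(get_ft_force())
movel([p[0],p[1],.30],v=.25)
move_pose([.41,.19,.30],down(PSI-np.pi/2))
KT=cam("wrist"); im=read_camera("wrist"); cv2.imwrite("pics/w2.png",im[:,:,::-1]); np.savez("w2",K=KT[0],T=KT[1])
print(get_time(),proj(KT,[.467,.2465,.045]),proj(KT,[.455,.111,.045]))
```

```text
[-0.23299704 -0.80539231 -0.03488441]
15.7917 (np.float64(263.5536966705405), np.float64(130.75688646099155)) (np.float64(372.1068171431951), np.float64(120.54903695903948))
```

View pics/w2.png

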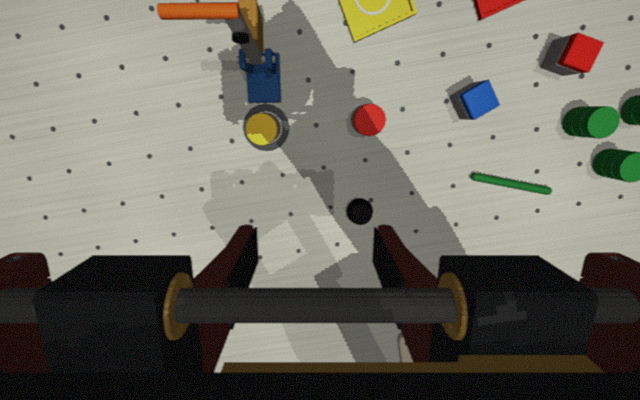

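The clamp stays open. The yellow can is free in the ring at (263,130), red round can at (369,120). Two more views for the trays and the blue can, then model-based centroid fits.

```bash
cat >> h.py <<'E'
from scipy.optimize import least_squares
RNG={"red":[(0,6),(174,180)],"yellow":[(20,35)],"blue":[(104,125)]}
def mask(im,c):
    h=cv2.cvtColor(im,cv2.COLOR_RGB2HSV); m=np.zeros(h.shape[:2],np.uint8)
    for a,b in RNG[c]: m|=cv2.inRange(h,(a,130,70),(b,255,255))
    m[235:]=0; return m
def blob(im,c,near):
    n,l,s,ce=cv2.connectedComponentsWithStats(mask(im,c)); ok=[i for i in range(1,n) if s[i,4]>60]
    i=min(ok,key=lambda i:np.hypot(*(ce[i]-near))); return (l==i).astype(np.uint8),ce[i],s[i]
def hullc(pts):
    m=cv2.moments(cv2.convexHull(np.float32(pts))); return np.array([m["m10"]/m["m00"],m["m01"]/m["m00"]])
A=np.linspace(0,2*np.pi,48)
def fitcan(KT,im,c,xy):
    b,_,s=blob(im,c,proj(KT,[*xy,.04])); ys,xs=np.nonzero(b); o=hullc(np.c_[xs,ys])
    f=lambda p:hullc([proj(KT,[p[0]+.02*np.cos(t),p[1]+.02*np.sin(t),z]) for t in A for z in(.032,.045)])-o
    return least_squares(f,xy,diff_step=1e-4).x,o.round(1),s.tolist()
def fittray(KT,im,c,xy):
    b,_,s=blob(im,c,proj(KT,[*xy,.004])); h=cv2.convexHull(np.argwhere(b)[:,::-1].astype(np.int32))
    w=np.zeros_like(b); cv2.fillConvexPoly(w,h,1); w=cv2.erode(w,np.ones((9,9)))
    hsv=cv2.cvtColor(im,cv2.COLOR_RGB2HSV); w&=((hsv[...,1]<150)&(hsv[...,2]>90)).astype(np.uint8)
    e=cv2.fitEllipse(np.argwhere(w)[:,::-1].astype(np.float32)); box=hullc(h)
    return atz(KT,e[0],.004)[:2],e,atz(KT,box,.008)[:2]
E
python3 - <<'E'
from h import *
import pickle
V=[]
for i,y in enumerate((.04,-.22)):
    move_pose([.42,y,.25],down(-np.pi/2))
    KT=cam("wrist"); im=read_camera("wrist"); cv2.imwrite(f"pics/v{i}.png",im[:,:,::-1]); V.append((KT,im))
pickle.dump(V,open("V.pkl","wb"))
d=np.load("w2.npz"); W=((d["K"],d["T"]),cv2.imread("pics/w2.png")[:,:,::-1].copy())
cans={"yellow":(.467,.2465),"red":(.455,.111),"blue":(.491,-.298)}
tr={"yellow":(.602,.081),"red":(.601,-.079),"blue":(.6075,-.23)}
for n,v in (("w2",W),("v0",V[0]),("v1",V[1])):
  for c in cans:
    for k,f,p in (("can",fitcan,cans[c]),("tray",fittray,tr[c])):
      u=proj(v[0],[*p,.02])
      if 25<u[0]<615 and 25<u[1]<215:
        try: print(n,k,c,*f(*v,c,p))
        except Exception as e: print(n,k,c,e)
print(get_time())
E
```

```text
w2 can yellow [0.46987994 0.24946074] [261.3 128.5] [246, 113, 32, 32, 818]
w2 can red [0.45653731 0.11408527] [369.  119.5] [353, 104, 33, 32, 799]
v0 can yellow [0.46986577 0.24931338] [129.4 130.4] [110, 113, 40, 36, 1129]
v0 can red [0.45670922 0.11321655] [251. 142.] [234, 125, 35, 35, 979]
v0 can blue [ 0.49315224 -0.29744374] [622.7 107.4] [605, 90, 35, 36, 1018]
v1 can red [0.45653547 0.11371296] [ 22.3 141.5] [1, 125, 43, 35, 1173]
v1 can blue [ 0.49354386 -0.29536343] [385.7 107.6] [368, 90, 36, 36, 1032]
17.5833
```

View pics/v1.png

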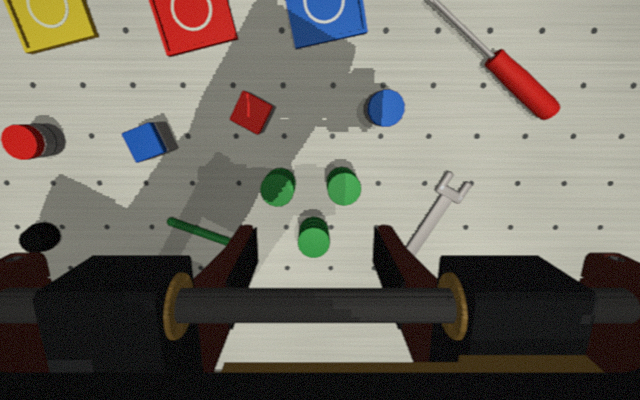

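View v1 shows the round blue can at (386,108), clear of the square red at (252,112) and the green ones. The cans agree across views to within 1–2 mm. The trays are at the upper edge, so I take views from further forward.

Run:
```python
from h import *
tr={"yellow":(.602,.081),"red":(.601,-.079),"blue":(.6075,-.23)}
for i,y in enumerate((-.2,.02)):
    move_pose([.51,y,.22],down(-np.pi/2))
    v=(cam("wrist"),read_camera("wrist")); cv2.imwrite(f"pics/t{i}.png",v[1][:,:,::-1])
    for c in tr:
      u=proj(v[0],[*tr[c],.02])
      if 45<u[0]<595:
        a,e,b=fittray(*v,c,tr[c]); print(i,c,a,np.round(e[0],1),np.round(e[1],1),b)
print(get_time())
```

```text
Traceback (most recent call last):
  File "h.py", line 54, in fittray
    e=cv2.fitEllipse(np.argwhere(w)[:,::-1].astype(np.float32)); box=hullc(h)
cv2.error: OpenCV(4.12.0) /io/opencv/modules/imgproc/src/shapedescr.cpp:361: error: (-201:Incorrect size of input array) There should be at least 5 points to fit the ellipse in function 'fitEllipseNoDirect'
```

```bash
python3 - <<'E'
s=open("h.py").read()
s=s.replace("def blob(im,c,near):","def blob(im,c,near,big=0):").replace("i=min(ok,","if big: ok=[max((i for i in ok if np.hypot(*(ce[i]-near))<60),key=lambda i:s[i,4])]\n    i=min(ok,").replace("[*xy,.004]))","[*xy,.004]),1)")
open("h.py","w").write(s)
E
python3 - <<'E'
from h import *
tr={"yellow":(.602,.081),"red":(.601,-.079),"blue":(.6075,-.23)}
for i,y in enumerate((-.2,.02)):
    move_pose([.51,y,.22],down(-np.pi/2))
    v=(cam("wrist"),read_camera("wrist")); cv2.imwrite(f"pics/t{i}.png",v[1][:,:,::-1])
    for c in tr:
      u=proj(v[0],[*tr[c],.02])
      if 45<u[0]<595:
        a,e,b=fittray(*v,c,tr[c]); print(i,c,a,np.round(e[0],1),np.round(e[1],1),b)
print(get_time())
E
```

```text
0 yellow [0.60563798 0.0828869 ] [59.1 86.9] [36.7 44.7] [0.60729322 0.08135841]
0 red [ 0.60267279 -0.07832385] [205.4  89.5] [38.4 42.2] [ 0.60412774 -0.07862914]
0 blue [ 0.61021098 -0.22731   ] [340.4  82.1] [39.8 41.9] [ 0.61178183 -0.22716295]
1 yellow [0.60544001 0.08270306] [258.2  87.4] [39.1 41.8] [0.60689333 0.08283507]
1 red [ 0.60251291 -0.07832883] [404.3  90. ] [38.7 42. ] [ 0.60402682 -0.0781688 ]
1 blue [ 0.61000183 -0.22697059] [540.4  82.8] [37.4 44.4] [ 0.61135443 -0.22649702]
19.3417
```

View pics/t0.png

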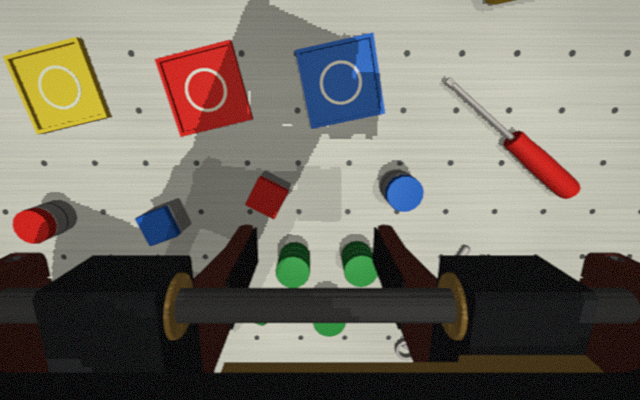

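The trays are consistent across the two views. Picking blue first.

```bash
cat >> h.py <<'E'
TR={"yellow":(.6055,.0828),"red":(.6026,-.0783),"blue":(.6101,-.2272)}
def pick(xy,yaw,zg=.013):
    q=down(yaw); command_gripper(1.0); move_pose([*xy,.11],q)
    hit=movel([*xy,zg],v=.1,until_force=8); command_gripper(0.0)
    w=get_grip_width()*88; print("pick",hit,"w",round(w,1),get_tcp_pos().round(4),get_ft_force().round(1),get_time())
    if w<36: raise SystemExit("no can")
    movel([*xy,.12],v=.15); print("held",round(get_grip_width()*88,1))
def place(c,yaw,zg=.013):
    t=TR[c]; q=down(yaw); move_pose([*t,.12],q); movel([*t,zg+.004+.010],v=.12)
    hit=movel([*t,zg+.004-.002],v=.015,until_force=3); print("place",hit,get_tcp_pos().round(4),get_ft_force().round(1))
    command_gripper(.75); wait(.2); z=get_tcp_pos()[2]; movel([*t,.13],v=.15); print(get_time())
E
python3 - <<'E'
from h import *
v=(None,cv2.imread("pics/t0.png")[:,:,::-1].copy())
move_pose([.51,-.2,.22],down(-np.pi/2)); KT=cam("wrist"); p=fitcan(KT,v[1],"blue",(.4935,-.2955))[0]; print(p)
xy=(np.array([.4934,-.296])+p)/2
pick(xy,-np.pi/2); place("blue",-np.pi/2)
move_pose([.5,-.2,.22],down(-np.pi/2))
KT=cam("wrist"); im=read_camera("wrist"); cv2.imwrite("pics/b1.png",im[:,:,::-1])
K2=(KT[0],KT[1].copy()); K2[1][2,3]-=.004 # can stands 4 mm higher
print("blue now",fitcan(K2,im,"blue",TR["blue"]), get_time())
E
```

```text
[ 0.49351225 -0.2948252 ]
pick False w 39.5 [ 0.4935 -0.2955  0.013 ] [ 1.  -0.2 -0.1] 23.3917
held 39.5
place True [ 0.61   -0.2271  0.017 ] [-0.6  0.7  4.5]
28.15
blue now (array([ 0.60708911, -0.22427623]), array([340.8,  71.3]), [295, 23, 90, 97, 5999]) 28.8333
```

View pics/b1.png

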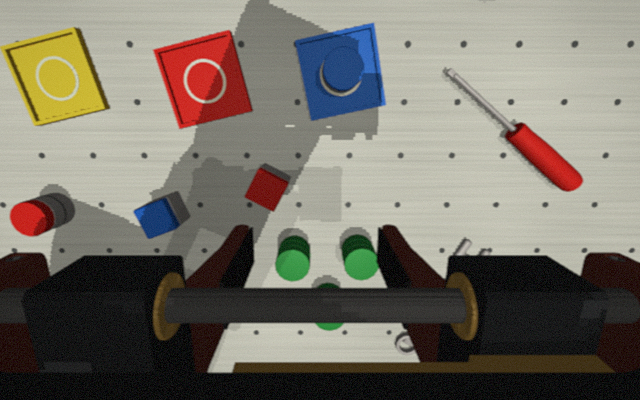

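Blue stands inside its circle in the blue tray at (342,68). Now red, then yellow.

Run:
```python
from h import *
pick((.4566,.1136),-np.pi/2); place("red",-np.pi/2)
yw=PSI+np.pi/2
move_pose([.45,.2,.2],down(yw))
pick((.4698,.2494),yw); place("yellow",yw)
move_pose([.50,-.08,.25],down(-np.pi/2))
KT=cam("wrist"); im=read_camera("wrist"); cv2.imwrite("pics/f_w.png",im[:,:,::-1])
# predicted base/top circles for perfect placement
big=cv2.resize(im[20:150,90:550],None,fx=1.7,fy=1.7,interpolation=cv2.INTER_CUBIC)[:,:,::-1].copy()
for c in TR:
    P=[proj(KT,[TR[c][0]+.02*np.cos(t),TR[c][1]+.02*np.sin(t),.049]) for t in A]
    cv2.polylines(big,[np.int32((np.array(P)-[90,20])*1.7)],True,(0,255,0),1)
s=read_camera("scene")[120:300,170:470,::-1]
s=cv2.resize(s,(782,469))[:370]
cv2.imwrite("pics/fin.png",np.vstack([big,s])); print(big.shape,get_time())
```

```text
pick False w 39.8 [0.4566 0.1135 0.013 ] [ 0.3 -0.6  0.6] 32.5667
held 39.6
place True [ 0.6025 -0.0783  0.017 ] [-1.7 -0.3  4.2]
37.675
pick False w 39.6 [0.4697 0.2493 0.013 ] [-0.1 -1.2  0.2] 42.7167
held 39.3
place True [0.6054 0.0828 0.017 ] [-0.9 -0.2  5. ]
47.7417
(221, 782, 3) 50.1083
```

View pics/fin.png

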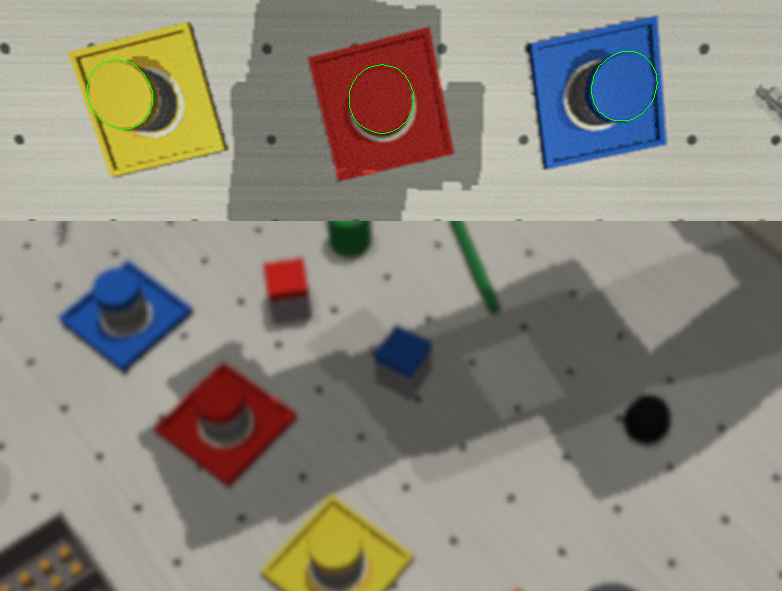

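All three cans stand upright inside their circles, and the predicted top outlines (green) match the caps. One last check that the clamp is still open.

Run:
```python
from h import *
a=read_camera("top")[130:260,170:480,::-1]; b=read_camera("scene")[220:350,330:480,::-1]
cv2.imwrite("pics/end.png",np.vstack([cv2.resize(a,(780,327)),cv2.resize(b,(300,260),interpolation=cv2.INTER_CUBIC).repeat(1,0) if 0 else cv2.copyMakeBorder(cv2.resize(b,(300,260)),0,0,0,480,cv2.BORDER_CONSTANT)]))
```

```text
(no output)
```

View pics/end.png

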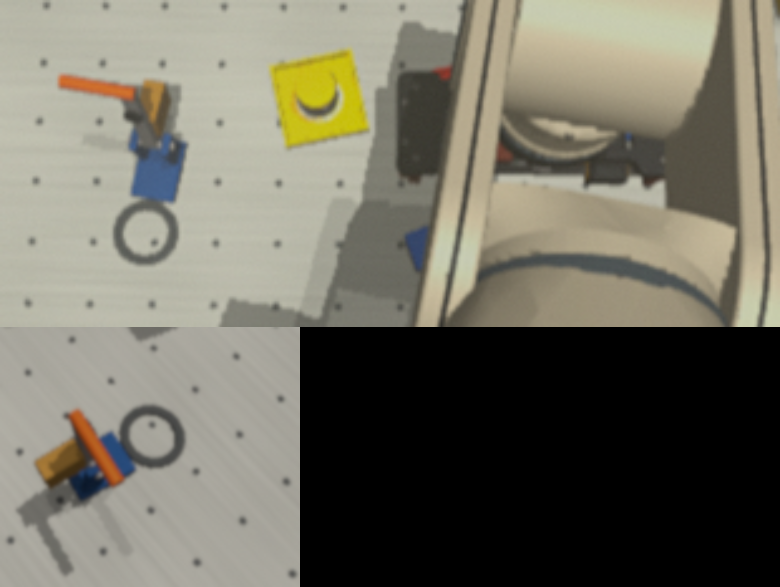

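The clamp arm is open, with its handle at (95,87), and the ring at (146,232) is empty. Handing in.

```bash
python3 -c "
from station import *
print(job_done(),get_time())"
```

```text
the job is handed in; nothing more can be done
the job is handed in; nothing more can be done
```

The job is handed in: the blue, red and yellow cans stand upright on their matching circles, the clamp arm stays open, and the square cases were left where they stood, all by about 50 s on the robot's clock (limit 93 s).

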